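Seat the ink grinder's dish on its drive pin

ROBOT

A 6-joint arm with a two-finger parallel gripper is mounted at the origin on the work surface. World frame = base frame: x ahead of the robot, y to its left, z up, the work surface at z = 0. Lengths are in mm, angles in rad, forces in N, time in s.
With the tool pointing down it reaches from about 350 to 775 mm from the base axis. Payload 7.3 kg.
Tool frame: the origin (TCP) lies at the centre of the arm's flange, where the gripper is bolted on; the fingertips stand 178 mm ahead of it and the grasp point (between the pads) lies 159 mm ahead of it; z points along the fingers, y is the direction in which the jaws open and shut (so a half turn about z gives the same grasp; the last joint's range is limited). The gripper opens to 92 mm and grips with 3 to 60 N. Pads are 19 mm wide; open, the fingers measure 130 mm over their backs; the gripper's body (75 mm by 190 mm) begins 47 mm behind the grasp point.
Start: joints at [1.143, 0.342, 1.524, -0, 1.275, -0.146], TCP at [145.973, 504.301, 404.741] pointing down, gripper open.
Joint ranges: [-2.53, 2.53], [-0.77, 2.02], [0.04, 2.7], [-1, 4.14], [0.28, 2.66], [-3.11, 3.11]. Speed limits (rad/s): [2.57, 2.57, 3.14, 3.14, 3.14, 3.14].

INTERFACE

Orientations are given as [roll, pitch, yaw] about the fixed x, y, z axes, in that order (R = Rz(yaw) Ry(pitch) Rx(roll)).
In Python, from plant import get_obs, capture, close_job gives the robot as it stands. The module is installed in compiled form; this text tells all that it offers.
- The arm moves only by the shell command python3 -m pendant 'ROWS'. ROWS is JSON, a list of rows, each a list of 3 entries, a list of its own where there are three numbers: the shift along the tool's x, y, z in m, then the turn, a rotation vector about the tool's x, y, z in rad, then the finger opening in m, from 0 to 0.0918. In form: [[[tx, ty, tz], [wx, wy, wz], fingers], ...]. A call has 1 to 10 rows; each row is the pose to reach, as a shift and turn from the pose commanded when the call began, along the tool's axes at that moment; what a row does not reach only later rows make up. A row lasts 1/12 s, in which the tool goes at most 41.7 mm and 7.16 degrees, less where a joint would pass 70% of its speed; a pose out of reach is approached as far as the arm can. A call with a gripper value outside its range is refused whole. The fingers move at their own pace and stop on an object; the grip force is fixed at half the most. Time passes only in rows, so rows that repeat a pose let the fingers close. It gives the time, the measured TCP pose, the force and the opening at its end, in the units of the state.
- get_obs(): the state, without advancing time (a new reading comes with each control period).
- capture(name): name is "side" or "top"; returns a dict with "color" (400x640x3 uint8, red, green, blue), "mtx" (3x3 intrinsics, pixels), "rvec" (rotation vector, rad) and "tvec" (3), from world to camera coordinates, as OpenCV has them. Camera axes: x right, y down, z forward; pixel columns grow to the right and rows downward; lengths in mm; the calibration is good to about 2 mm. A picture is of the moment at which its call begins. There is no depth.
- close_job(): hands the job in, once; it reports no verdict.
The state is a dict: "time": time; "joint_positions": joint angles; "dq": joint speeds; "tau": joint torques, N m; "tool_pos": TCP position; "tcp_rot": TCP orientation; "contact_force": force on the tool from outside, world axes, zero at the start; "moment": the same for the moment, N m; "grip_width": finger opening in mm.
Only numpy, scipy, OpenCV 4.12 (cv2) and the standard library are available. Lean on these libraries where they do the work, as an engineer would, in place of code of your own. Each camera call takes 0.05 s, during which the arm holds its last target. There are 200 camera calls.

TASK

The ink grinder's white porcelain dish has been put back on its spindle after washing, but it is riding on top of the brass drive pin. Push it round by one of its ears with a fingertip, either way, until the notch in its rim stands over the pin, then press the dish straight down until it is fully home, and take the hand away. Do not grip or lift the dish, and leave everything else on the shelf where it stands.

Things in the scene. Friction and masses are not known exactly. Their poses are not given: they have to be found in the camera images.
- grinder: Electric ink grinder, dark green-grey metal housing 190 mm (its x) by 290 mm (its y, -95 to +195 mm), 55 mm high, fixed. Origin under the dish's turning axis at shelf height. At (20, 160) mm a steel column 16 mm thick, collar 28 mm thick, rises to 128 mm above the shelf; its arm is swung away from the dish to a holder with a black ink stick at (117, 213) mm, top at 160 mm.
- spindle (a point): The turning axis of the dish, at the top face of the dark grey turntable (radius 88 mm, 62 mm above the shelf). The turntable is locked by its gears and stands at any angle.
- pin (a point): Top of the brass drive pin: upright, 10 mm thick with a round nose, 10 mm tall above the turntable, its centre 75 mm from the turning axis, so half of it stands out beyond the dish's rim and can be seen from above. Its direction from the axis differs in every start.
- notch (a point): Mouth of the dish's only notch, on the dish's rim (75 mm from the turning axis, on the dish's own +x axis), level with the flange's top. The notch goes right through the flange, is 15 mm wide and 11.5 mm deep; a blue mark on the lip points to it. With the dish seated it lies around the pin. The dish turns either way without end; the notch starts 0.6 rad or more from the pin.
- well (a point): Middle of the dish's flat grey floor (its top face), on the turning axis: the best place to press. The dish's axes: x to the notch, y to the left ear. Pressing the dish home once the notch is over the pin takes about 4 to 9 N (it does not drop by itself; elsewhere it gives only 1 mm); the notch centres itself on the pin's round nose if within about 4 mm.
- ear_left (a point): Middle of one lifting ear of the dish, 92 mm from the turning axis on the dish's +y axis (a quarter turn anticlockwise from the notch, seen from above). The ear is a block 30 mm wide (along the dish's x), reaching out to 103 mm from the axis, 14 mm thick: its top 7 mm above and its underside 7 mm below this point, free underneath beyond the flange. Axes as the dish's.
- ear_right (a point): The same for the other ear, on the dish's -y axis (a quarter turn clockwise from the notch).
- seat (a joint): How far the dish has gone down its spindle, m: 0 as it rides on the pin, 0.008 fully home; negative if lifted.
- seal_tall: Grey soapstone seal, 26 x 26 x 65 mm, standing on the shelf beside the grinder (its -y side). Origin: centre of its underside.
- seal_short: Dark grey soapstone seal, 34 x 34 x 49 mm, standing beside the other. Origin: centre of its underside.
- ink_stick: Spare black ink stick lying on the square silicone mat at the right (150 x 150 x 5 mm), 22 x 95 x 10 mm. Origin: centre of its underside.
- jar: Ivory ceramic jar, 94 mm across and 105 mm high, behind the grinder (its +x side), about 200 mm from the dish's axis. Origin: centre of its underside.
- brush_rest: White porcelain brush rest with five peaks, 34 x 118 x 48 mm, close behind the grinder (its +x side). Origin: centre of its underside.
- paste_pot: Round seal-paste pot, white with a blue lid, 74 mm across and 37 mm high, on the square silicone mat at the right. Origin: centre of its underside.
- paperweight: Dark wooden paperweight bar with a brass button, 200 x 28 x 28 mm, at the left. Origin: centre of its underside.
- dish: The white porcelain grinding dish; origin at the middle of its underside, 10 mm above the turntable at the start, as it rides on the pin. Rim flange 75 mm in radius, 14 mm thick, its top level with the well's floor; a lip (radius 57 to 63 mm) stands 8 mm above the floor. About 0.3 to 0.65 kg; turns with light friction (0.1 N m) and stays where it is left.

How it is judged (in metres and radians):
At the end, for the whole second after the job is handed in: The dish sits fully home (within 1.5 mm of its 8 mm travel) with the notch around the drive pin (within 4 mm), at rest (horizontal distance between notch and pin below 0.004 m and value of joint seat above 0.0065 m and velocity of joint seat below 0.01 m/s); the robot touches nothing.
It fails at once if the dish was lifted (more than 4 mm above where it rode on the pin) (value of joint seat below -0.004 m).
It fails at once if the left ear was gripped between the fingers (contact force between the fingers and dish above 1 N and x of the grasp point in the frame of ear_left between -0.006 and 0.006 m and y of the grasp point in the frame of ear_left between -0.02 and 0.02 m and z of the grasp point in the frame of ear_left below 0.018 m).
It fails at once if the right ear was gripped between the fingers (contact force between the fingers and dish above 1 N and x of the grasp point in the frame of ear_right between -0.006 and 0.006 m and y of the grasp point in the frame of ear_right between -0.02 and 0.02 m and z of the grasp point in the frame of ear_right below 0.018 m).
It fails at once if the lip of the dish was gripped between the fingers (contact force between the fingers and dish above 1 N and horizontal distance between the grasp point and well between 0.054 and 0.066 m and z of the grasp point in the frame of well below 0.022 m).
It fails at once if something else on the shelf was moved by more than 15 mm (distance of any of seal_tall, seal_short, ink_stick, jar, brush_rest, paste_pot, paperweight from where it was at the start of the episode above 0.015 m).
It also fails if it takes over 64 s, if anything falls off the work surface, if the arm or the gripper's body presses on something with over 40 N, if the wrist force passes 120 N, or if a joint passes its speed limit or range.

## Working session

There is one attempt and no reset: what is moved stays moved. The work goes in short steps, Python scripts to look and compute and a shell command to move; the robot and the scene stay as the last step left them, time stands still between calls to the robot, and variables do not carry over. Pictures are saved under pics/ and viewed, about 8 in all and at most 12, crops included, and the job is handed in when it is done.

```bash
mkdir -p pics; cat > h.py <<'E'
import numpy as np, cv2
from plant import get_obs, capture, close_job
def snap(cam,name=None):
    c=capture(cam)
    if name: cv2.imwrite('pics/'+name,c['color'][:,:,::-1])
    return c
def ray(c,uv,z):
    R=cv2.Rodrigues(np.array(c['rvec'],float))[0]; t=np.array(c['tvec'],float).ravel()
    o=-R.T@t
    p=cv2.undistortPoints(np.array(uv,float).reshape(-1,1,2),np.array(c['mtx'],float),None).reshape(-1,2)
    d=np.c_[p,np.ones(len(p))]@R
    return o+d*((z-o[2])/d[:,2])[:,None]
def proj(c,P):
    return cv2.projectPoints(np.array(P,float).reshape(-1,1,3),np.array(c['rvec'],float),np.array(c['tvec'],float),np.array(c['mtx'],float),None)[0].reshape(-1,2)
E
python3 - <<'E'
from h import *
o=get_obs(); print({k:np.round(v,3) for k,v in o.items()})
for n in('top','side'):
    c=snap(n,n+'0.png'); R=cv2.Rodrigues(np.array(c['rvec'],float))[0]; print(n,np.round(-R.T@np.ravel(c['tvec'])),np.round(c['mtx'],1).tolist(), np.round(R,2).tolist())
E
```

```text
{'time': np.float64(0.0), 'joint_positions': array([ 1.143,  0.343,  1.525,  0.   ,  1.275, -0.146]), 'dq': array([ 0.001, -0.001,  0.   ,  0.001,  0.001, -0.001]), 'tau': array([  0.   , -43.123, -24.423,   0.072,   0.056,  -0.   ]), 'tool_pos': array([145.905, 504.181, 404.034]), 'tcp_rot': array([-3.14, -0.  ,  2.86]), 'contact_force': array([ 0.447, -0.104, -0.158]), 'moment': array([ 0.002, -0.015, -0.002]), 'grip_width': np.float64(91.927)}
top [ 411.   -0. 1381.] [[365.5, 0.0, 318.5], [0.0, 365.5, 203.2], [0.0, 0.0, 1.0]] [[0.02, -1.0, 0.01], [-0.99, -0.02, -0.13], [0.13, -0.0, -0.99]]
side [   48. -1124.   813.] [[434.6, 0.0, 315.7], [0.0, 434.6, 204.2], [0.0, 0.0, 1.0]] [[0.9, -0.44, -0.02], [-0.24, -0.45, -0.86], [0.37, 0.78, -0.51]]
```

View pics/top0.png

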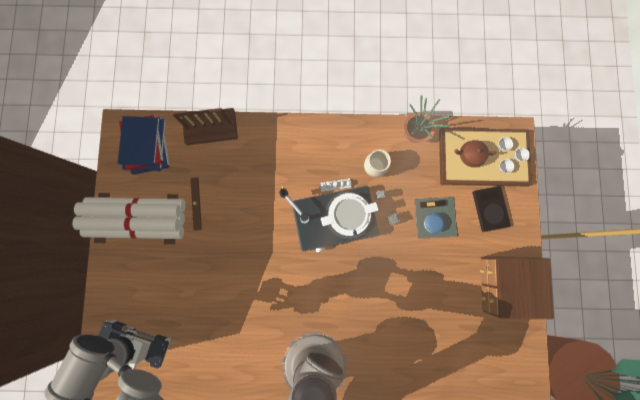

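View pics/side0.png

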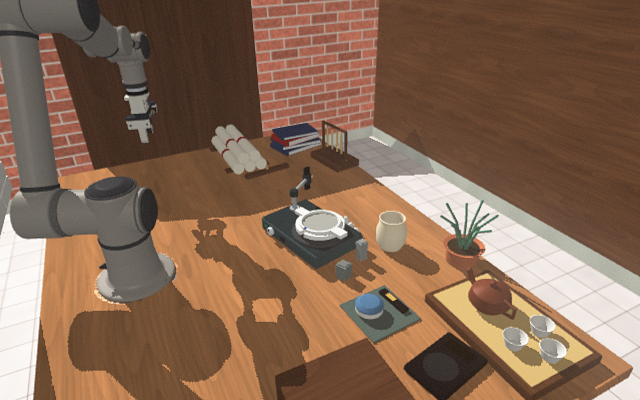

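Top view: dish at about (350,214), ears at (372,208) and (327,220), column at (305,218). Side view: dish at (320,225). I'll crop both.

```bash
python3 - <<'E'
from h import *
a=cv2.imread('pics/top0.png')[170:260,285:415]; b=cv2.imread('pics/side0.png')[185:285,250:380]
a=cv2.resize(a,None,fx=6,fy=6,interpolation=cv2.INTER_CUBIC)
b=cv2.resize(b,None,fx=6,fy=6,interpolation=cv2.INTER_CUBIC)
cv2.imwrite('pics/topc.png',a); cv2.imwrite('pics/sidec.png',b)
E
```

```text
(no output)
```

View pics/topc.png

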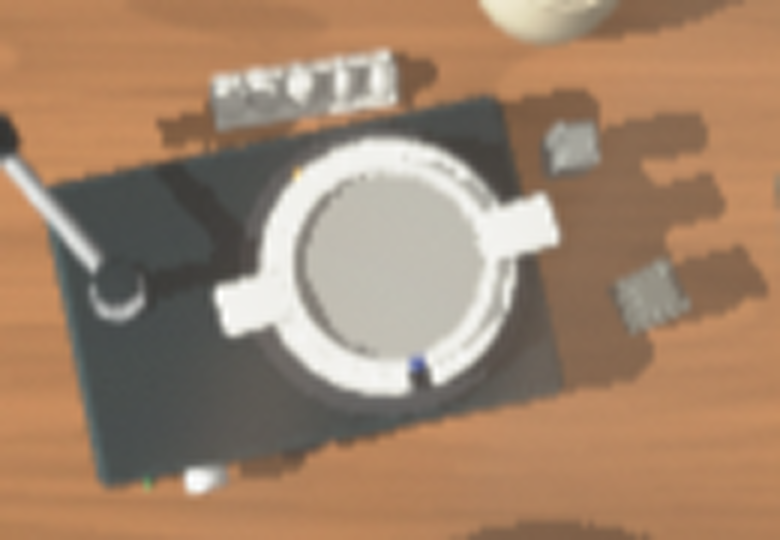

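View pics/sidec.png

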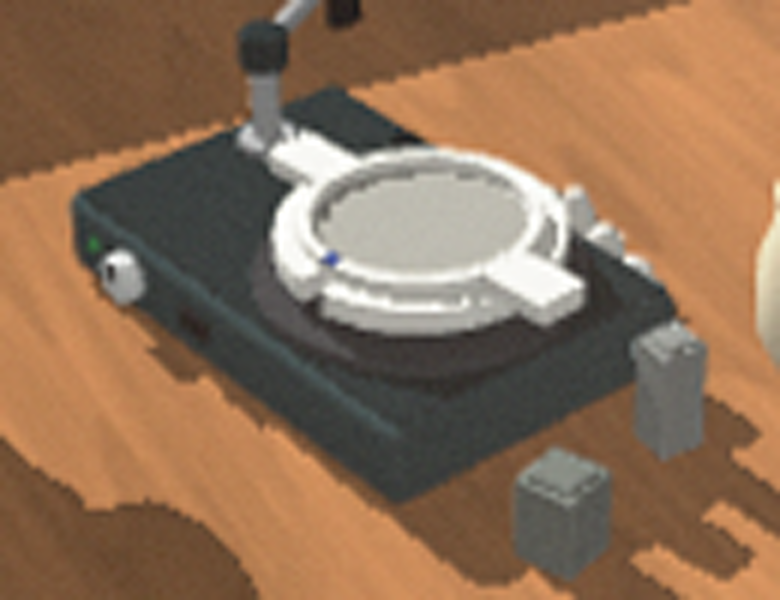

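Top crop: brass pin at crop (297,173), notch at (419,375), blue mark at (417,363), ears at (255,305) and (520,228), floor centre near (393,265). Next I'll measure these.

```bash
cat > meas.py <<'E'
from h import *
def comps(m,mn=2):
    n,l,s,c=cv2.connectedComponentsWithStats(m.astype(np.uint8)); return [(s[i,4],c[i]) for i in range(1,n) if s[i,4]>=mn]
E
python3 - <<'E'
from meas import *
c=snap('top'); im=c['color'].astype(int)
f=lambda x,y:[(x+.5)/6-.5+285,(y+.5)/6-.5+170]
r,g,b=im[...,0],im[...,1],im[...,2]
win=np.zeros(r.shape,bool); win[185:245,310:385]=1
bright=(win&(r+g+b>420)&(abs(r-b)<45)).astype(np.uint8)
# floor: greyish
floor=win&(r>140)&(r<205)&(abs(r-b)<35)&(r-b>8)
fl=max(comps(floor),key=lambda t:t[0]); print('floor',fl, ray(c,[fl[1]],86))
cnt=max(cv2.findContours(bright,0,1)[0],key=cv2.contourArea)
P=ray(c,cnt.reshape(-1,2).astype(float),86)[:,:2]
# rim circle: robust algebraic fit w/o ears
ctr=ray(c,[fl[1]],86)[0,:2]
for _ in range(8):
    d=np.hypot(*(P-ctr).T); s=abs(d-75)<5
    A=np.c_[2*P[s],np.ones(s.sum())]; x=np.linalg.lstsq(A,(P[s]**2).sum(1),rcond=None)[0]; ctr=x[:2]
print('ctr',ctr,'R',np.sqrt(x[2]+ctr@ctr),s.sum(),len(P))
blue=win&(b-r>25); print('blue',comps(blue,1))
brass=win&(r-b>60)&(r>120); brass[:, :328]=0; brass[:194]=0;brass[205:]=0;brass[:,345:]=0; print('brass',comps(brass,1))
for n,p,z in[('pin',f(297,173),70),('notch',f(420,378),86),('blue',f(417,363),94),('earL?',f(250,305),93),('earR?',f(525,228),93),('col base',f(118,300),60)]:
    q=ray(c,[p],z)[0,:2]; v=q-ctr; print(n,np.round(p,1),q.round(1),'r',np.hypot(*v).round(1),'ang',np.arctan2(v[1],v[0]).round(3))
# housing corners
for p in[f(497,97),f(562,388),f(108,487),f(50,188)]: print('corner',ray(c,[p],55)[0,:2].round(1))
E
```

```text
floor (np.int32(733), array([348.93451569, 213.85129604])) [[ 541.07175185 -115.88703599   86.        ]]
ctr [ 541.38516444 -115.82118573] R 75.5201769730641 106 154
blue [(np.int32(6), array([353.83333333, 230.16666667]))]
brass [(np.int32(2), array([334. , 198.5]))]
pin [334.1 198.4] [597.8 -63.1] r 77.3 ang 0.751
notch [354.6 232.6] [ 474.9 -136.4] r 69.6 ang -2.842
blue [354.1 230.1] [ 483.2 -133.7] r 60.8 ang -2.843
earL? [326.2 220.4] [515.6 -35.3] r 84.6 ang 1.881
earR? [372.1 207.6] [ 564.3 -197.3] r 84.7 ang -1.297
col base [304.2 219.6] [519.8  43.5] r 160.8 ang 1.705
corner [ 649.4 -186. ]
corner [ 472.  -225.4]
corner [407.8  47.1]
corner [587.9  86.7]
```

```bash
cat > goto.py <<'E'
import sys
from h import *
from scipy.spatial.transform import Rotation as Ro
x,y,z,yaw=map(float,sys.argv[1:5]); o=get_obs()
R=Ro.from_euler('xyz',o['tcp_rot']); T=Ro.from_euler('xyz',[np.pi,0,yaw])
print('t',o['time'],'shift m',R.inv().apply(np.array([x,y,z])-o['tool_pos']).round(1)/1000,'rv',(R.inv()*T).as_rotvec().round(3))
print(np.round(o['tool_pos'],1),np.round(o['tcp_rot'],3),'q',np.round(o['joint_positions'],2),'F',np.round(o['contact_force'],1),o['grip_width'].round(1))
E
python3 goto.py 614 -191 404 1.864
python3 - <<'E'
import numpy as np
for d in np.arange(.1,1.01,.1):
    c,s=np.cos(d),np.sin(d); print(d.round(1),np.round([93-93*c-34*s,-34-93*s+34*c],1))
E
```

```text
t 0.15 shift m [-0.6429 -0.5376  0.0007] rv [-0.001  0.     0.996]
0.1 [-2.9 -9.5]
0.2 [ -4.9 -19.2]
0.3 [ -5.9 -29. ]
0.4 [ -5.9 -38.9]
0.5 [ -4.9 -48.7]
0.6 [ -3.  -58.5]
0.7 [ -0.  -67.9]
0.8 [  3.8 -77. ]
0.9 [  8.6 -85.7]
1.0 [ 14.1 -93.9]Traceback (most recent call last):
  File "goto.py", line 7, in <module>
    print(np.round(o['tool_pos'],1),np.round(o['tcp_rot'],3),'q',np.round(o['joint_positions'],2),'F',np.round(o['contact_force'],1),o['grip_width'].round(1))
                                                                                                                                     ^^^^^^^^^^^^^^^^^^^^^
AttributeError: 'float' object has no attribute 'round'
```

```bash
sed -i "s/o\['grip_width'\].round(1)/round(float(o['grip_width']),1)/" goto.py
python3 -m pendant '[[[-0.032,-0.027,0],[0,0,0.1],0],[[-0.064,-0.054,0],[0,0,0.2],0],[[-0.096,-0.081,0],[0,0,0.3],0],[[-0.128,-0.107,0],[0,0,0.4],0],[[-0.16,-0.134,0],[0,0,0.5],0],[[-0.19,-0.161,0],[0,0,0.6],0],[[-0.222,-0.188,0],[0,0,0.7],0],[[-0.255,-0.215,0],[0,0,0.8],0],[[-0.287,-0.242,0],[0,0,0.9],0],[[-0.32,-0.27,0],[0,0,0.996],0]]'
python3 goto.py 614 -191 404 1.864
```

```text
time: 0.98
tool_pos: [377.2, 156.5, 404.8]
tcp_rot: [3.141, -0.0, 1.859]
contact_force: [0.2, 1.8, -0.4]
grip_width: 29.4
t 0.9833 shift m [-0.4005  0.1283  0.0008] rv [ 0.    -0.    -0.005]
[377.2 156.5 404.8] [ 3.141 -0.     1.859] q [ 0.21  0.13  1.81  0.    1.2  -0.08] F [ 0.2  1.8 -0.4] 29.4
```

```bash

python3 -m pendant '[[[-0.039,0.0125,0],[0,0,0],0],[[-0.078,0.025,0],[0,0,0],0],[[-0.117,0.0375,0],[0,0,0],0],[[-0.156,0.05,0],[0,0,0],0],[[-0.195,0.0625,0],[0,0,0],0],[[-0.234,0.075,0],[0,0,0],0],[[-0.273,0.0875,0],[0,0,0],0],[[-0.312,0.1,0],[0,0,0],0],[[-0.351,0.1125,0],[0,0,0],0],[[-0.385,0.125,0],[0,0,0],0]]'
python3 goto.py 614 -191 257 1.864
```

```text
time: 1.82
tool_pos: [608.3, -176.5, 404.1]
tcp_rot: [-3.141, -0.0, 1.863]
contact_force: [0.5, 0.4, 0.4]
grip_width: 0.4
t 1.8167 shift m [-0.0156  0.0014  0.1471] rv [-0.001 -0.    -0.001]
[ 608.3 -176.5  404.1] [-3.141 -0.     1.863] q [-0.4   0.55  1.2  -0.    1.4  -0.7 ] F [0.5 0.4 0.4] 0.4
```

```bash

python3 -m pendant '[[[-0.012,0.001,0.02],[0,0,0],0],[[-0.012,0.001,0.05],[0,0,0],0],[[-0.012,0.001,0.08],[0,0,0],0],[[-0.012,0.001,0.1],[0,0,0],0],[[-0.012,0.001,0.1],[0,0,0],0]]'
python3 goto.py 614 -191 257 1.864
python3 - <<'E'
from h import *
c=snap('side'); a=cv2.resize(c['color'][170:290,240:400],None,fx=5,fy=5,interpolation=cv2.INTER_CUBIC); cv2.imwrite('pics/s1.png',a[:,:,::-1])
E
```

```text
time: 2.23
tool_pos: [610.7, -184.9, 299.1]
tcp_rot: [-3.134, -0.007, 1.863]
contact_force: [-1.3, 1.4, 1.0]
grip_width: 0.4
t 2.2333 shift m [-0.007   0.0018  0.042 ] rv [-0.008 -0.007 -0.001]
[ 610.7 -184.9  299.1] [-3.134 -0.007  1.863] q [-0.41  0.64  1.33  0.    1.18 -0.71] F [-1.3  1.4  1. ] 0.4
```

View pics/s1.png

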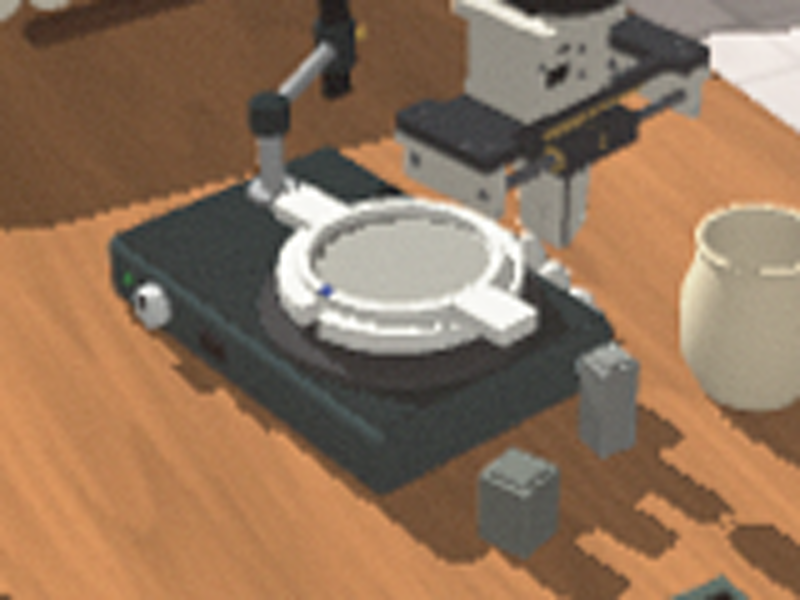

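The closed fingers (tips at about (565,240) in the crop) hang behind the ear, which is at (500,315). The gripper's side rails sit higher. The way down is clear.

```bash

python3 -m pendant '[[[-0.003,0.001,0.012],[0,0,0],0],[[-0.003,0.001,0.025],[0,0,0],0],[[-0.003,0.001,0.038],[0,0,0],0],[[-0.003,0.001,0.047],[0,0,0],0],[[-0.003,0.001,0.047],[0,0,0],0],[[-0.003,0.001,0.047],[0,0,0],0]]'
python3 goto.py 614 -191 257 1.864
```

```text
time: 2.78
tool_pos: [614.0, -187.9, 258.3]
tcp_rot: [3.141, 0.0, 1.864]
contact_force: [0.6, -0.1, 0.8]
grip_width: 0.4
t 2.7833 shift m [-0.003  -0.0009  0.0013] rv [ 0.001  0.    -0.   ]
[ 614.  -187.9  258.3] [3.141 0.    1.864] q [-0.42  0.69  1.36  0.    1.09 -0.71] F [ 0.6 -0.1  0.8] 0.4
```

```bash

python3 -m pendant '[[[-0.003,-0.004,0.001],[0,0,0],0],[[-0.003,-0.009,0.001],[0,0,0],0],[[-0.003,-0.014,0.001],[0,0,0],0],[[-0.003,-0.014,0.001],[0,0,0],0],[[-0.003,-0.014,0.001],[0,0,0],0]]'
python3 -m pendant '[[[-0.0029,-0.0095,0],[0,0,0.1],0],[[-0.0049,-0.0192,0],[0,0,0.2],0],[[-0.0059,-0.029,0],[0,0,0.3],0],[[-0.0059,-0.0389,0],[0,0,0.4],0],[[-0.0059,-0.0389,0],[0,0,0.4],0],[[-0.0059,-0.0389,0],[0,0,0.4],0]]'
python3 goto.py 614 -191 257 1.864
python3 - <<'E'
from h import *
c=snap('side'); a=cv2.resize(c['color'][170:290,240:400],None,fx=5,fy=5,interpolation=cv2.INTER_CUBIC); cv2.imwrite('pics/s2.png',a[:,:,::-1])
E
```

```text
time: 3.2
tool_pos: [600.9, -195.0, 257.2]
tcp_rot: [3.141, 0.0, 1.863]
contact_force: [-0.1, 0.7, 0.6]
grip_width: 0.4
time: 3.7
tool_pos: [565.7, -211.7, 257.0]
tcp_rot: [3.141, 0.0, 1.466]
contact_force: [0.8, -0.2, 0.5]
grip_width: 0.2
t 3.7 shift m [0.0257 0.0459 0.0001] rv [ 0.     0.    -0.398]
[ 565.7 -211.7  257. ] [3.141 0.    1.466] q [-0.49  0.63  1.48  0.    1.03 -0.38] F [ 0.8 -0.2  0.5] 0.2
```

View pics/s2.png

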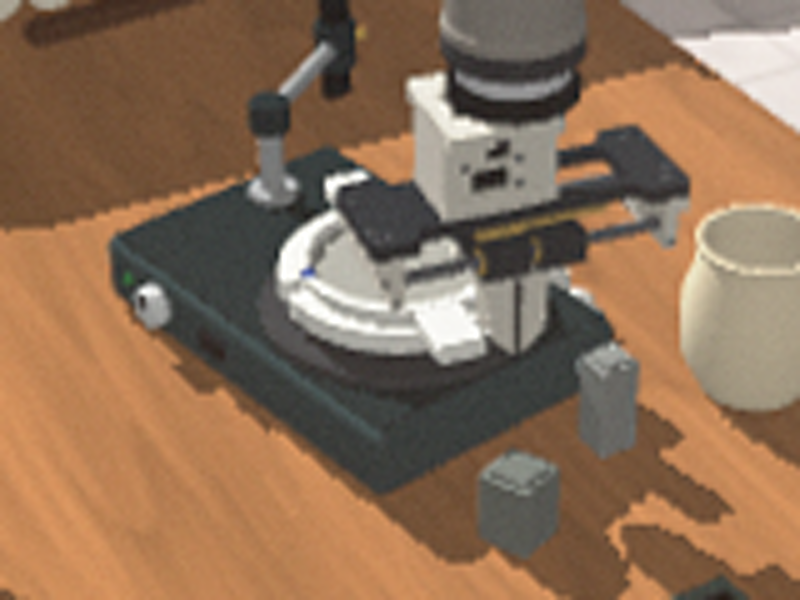

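```bash

python3 -m pendant '[[[-0.0029,-0.0095,0],[0,0,0.1],0],[[-0.0049,-0.0192,0],[0,0,0.2],0],[[-0.0059,-0.029,0],[0,0,0.3],0],[[-0.0059,-0.0389,0],[0,0,0.4],0],[[-0.0049,-0.0487,0],[0,0,0.5],0],[[-0.003,-0.0585,0],[0,0,0.6],0],[[0,-0.0679,0],[0,0,0.7],0],[[0.0038,-0.077,0],[0,0,0.8],0],[[0.0086,-0.0857,0],[0,0,0.9],0],[[0.0141,-0.0939,0],[0,0,1.0],0]]'
python3 -m pendant '[[[-0.0029,-0.0095,0],[0,0,0.1],0],[[-0.0049,-0.0192,0],[0,0,0.2],0],[[-0.0059,-0.029,0],[0,0,0.3],0],[[-0.0059,-0.0389,0],[0,0,0.4],0],[[-0.0049,-0.0487,0],[0,0,0.5],0],[[-0.003,-0.0585,0],[0,0,0.6],0],[[0,-0.0679,0],[0,0,0.7],0],[[0.0038,-0.077,0],[0,0,0.8],0],[[0.0038,-0.077,0],[0,0,0.8],0],[[0.0038,-0.077,0],[0,0,0.8],0]]'
python3 goto.py 614 -191 257 1.864
python3 - <<'E'
from h import *
for n in('top','side'):
  c=snap(n); q=proj(c,[541,-116,86])[0].astype(int); a=cv2.resize(c['color'][q[1]-50:q[1]+50,q[0]-65:q[0]+65],None,fx=4,fy=4,interpolation=cv2.INTER_CUBIC); cv2.imwrite(f'pics/{n}3.png',a[:,:,::-1])
a=np.vstack([cv2.imread('pics/top3.png'),cv2.imread('pics/side3.png')]); cv2.imwrite('pics/b3.png',cv2.resize(a,None,fx=.75,fy=.75))
E
```

```text
time: 4.58
tool_pos: [474.1, -187.6, 256.9]
tcp_rot: [3.14, -0.001, 0.462]
contact_force: [0.2, -0.7, 0.5]
grip_width: 0.2
time: 5.42
tool_pos: [443.3, -116.7, 256.9]
tcp_rot: [3.142, -0.001, -0.33]
contact_force: [1.2, -0.5, 0.0]
grip_width: 0.5
t 5.4167 shift m [0.1856 0.0149 0.    ] rv [ 1.000e-03 -0.000e+00 -2.194e+00]
[ 443.3 -116.7  256.9] [ 3.142e+00 -1.000e-03 -3.300e-01] q [-0.42  0.41  1.9   0.    0.83  1.48] F [ 1.2 -0.5  0. ] 0.5
```

View pics/b3.png

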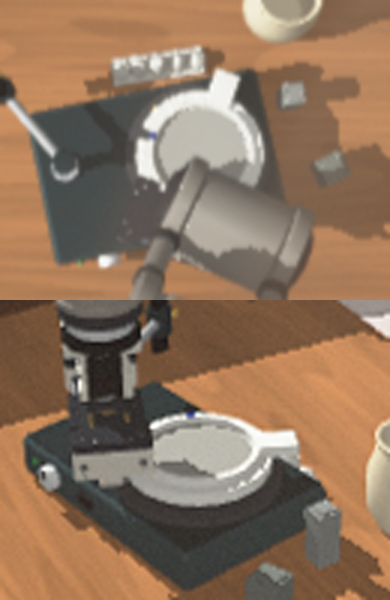

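The top view still shows the notch and blue mark at about (150,135) and the free ear at (225,90), with nothing covering the pin area. I can measure there while the finger stays in place.

```bash
cat > ang.py <<'E'
from meas import *
import sys
c=snap('top'); im=c['color'].astype(int); r,g,b=[im[...,i] for i in range(3)]
ctr=np.array([541.4,-115.8])
def pol(uv,z):
    v=ray(c,np.atleast_2d(uv),z)[:,:2]-ctr; return np.hypot(*v.T).round(1),np.arctan2(v[:,1],v[:,0]).round(3)
win=np.zeros(r.shape,bool); win[185:245,310:385]=1
vv,uu=np.nonzero(win); P=ray(c,np.c_[uu,vv],94)[:,:2]-ctr; 
m=np.zeros(r.shape,bool); rr=np.hypot(*P.T); m[vv,uu]=(rr>52)&(rr<70)
w=np.clip(b-r-5,0,None)*m
if w.sum(): 
    v,u=np.nonzero(w); print('blue',pol(np.average(np.c_[u,v],axis=0,weights=w[v,u]),94),w.sum())
P=ray(c,np.c_[uu,vv],72)[:,:2]-ctr; rr=np.hypot(*P.T); aa=np.arctan2(P[:,1],P[:,0])
m[:]=0; m[vv,uu]=(rr>70)&(rr<86)&(abs(aa-.75)<.3)
w=np.clip(r-b-25,0,None)*m; v,u=np.nonzero(w)
if len(v): print('brass',pol(np.average(np.c_[u,v],axis=0,weights=w[v,u]),72),w.sum(),len(v))
# brightness profile round the flange at r 69, z 86: notch = dark
a=np.arange(-np.pi,np.pi,.03); pr=[]
for R0 in(67,69,71):
    q=proj(c,np.c_[ctr[0]+R0*np.cos(a),ctr[1]+R0*np.sin(a),0*a+86]).astype(np.float32)
    pr.append(cv2.remap(c['color'].sum(2).astype(np.float32),q[None,:,0],q[None,:,1],1)[0])
pr=np.mean(pr,0); s=(a>float(sys.argv[1]))&(a<float(sys.argv[2])); print(np.c_[a[s].round(2),pr[s].round()].tolist() if len(sys.argv)>3 else '')
wt=np.clip(450-pr[s],0,None); print('dark centroid',np.average(a[s],weights=wt) if wt.sum() else None, wt.sum())
# far ear at r 92 z 93
for E0,z in((float(sys.argv[1]),90),):pass
a=np.arange(-np.pi,np.pi,.01); q=proj(c,np.c_[ctr[0]+93*np.cos(a),ctr[1]+93*np.sin(a),0*a+93]).astype(np.float32)
pe=cv2.remap(c['color'].min(2).astype(np.float32),q[None,:,0],q[None,:,1],1)[0]; k=pe>170
if k.any(): print('ears bright: ',a[k].min().round(2),a[k].max().round(2),'n',k.sum(),'mean',np.angle(np.exp(1j*a[k]).sum()).round(3))
cv2.imwrite('pics/'+sys.argv[-1]+'.png',cv2.resize(c['color'][175:255,300:400],None,fx=6,fy=6,interpolation=cv2.INTER_CUBIC)[:,:,::-1])
E
python3 ang.py 0.8 1.8 p a1
```

```text
blue (array([58.9]), array([1.234])) 205
brass (array([78.1]), array([0.748])) 42 3
[[0.82, 720.0], [0.85, 722.0], [0.88, 717.0], [0.91, 711.0], [0.94, 710.0], [0.97, 708.0], [1.0, 712.0], [1.03, 717.0], [1.06, 713.0], [1.09, 697.0], [1.12, 652.0], [1.15, 538.0], [1.18, 413.0], [1.21, 339.0], [1.24, 313.0], [1.27, 335.0], [1.3, 396.0], [1.33, 518.0], [1.36, 619.0], [1.39, 700.0], [1.42, 719.0], [1.45, 723.0], [1.48, 718.0], [1.51, 715.0], [1.54, 714.0], [1.57, 714.0], [1.6, 719.0], [1.63, 723.0], [1.66, 725.0], [1.69, 719.0], [1.72, 715.0], [1.75, 715.0], [1.78, 715.0]]
dark centroid 1.2409575343420884 454.0566
ears bright:  -0.48 -0.17 n 32 mean -0.327
```

View pics/a1.png

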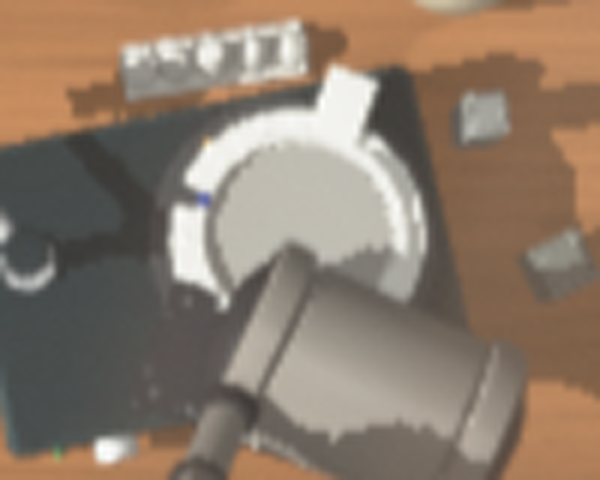

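Notch angle: 1.241 from the dark gap, 1.244 from the ear and 1.241 from the tool yaw, so the finger is flush. The pin is at 0.748, which leaves about 0.49 rad to go. I'll push 0.48 and check.

```bash

python3 -m pendant '[[[-0.0029,-0.0095,0],[0,0,0.1],0],[[-0.0049,-0.0192,0],[0,0,0.2],0],[[-0.0059,-0.029,0],[0,0,0.3],0],[[-0.0059,-0.0389,0],[0,0,0.4],0],[[-0.0055,-0.0438,0],[0,0,0.45],0],[[-0.0052,-0.0468,0],[0,0,0.48],0],[[-0.0052,-0.0468,0],[0,0,0.48],0],[[-0.0052,-0.0468,0],[0,0,0.48],0]]'
python3 ang.py 0.4 1.15 a2; python3 goto.py 614 -191 257 1.864
```

```text
time: 6.23
tool_pos: [453.4, -71.4, 256.7]
tcp_rot: [-3.141, -0.0, -0.814]
contact_force: [-0.5, 0.7, -0.5]
grip_width: 0.6
blue (array([59.]), array([0.767])) 228
brass (array([74.6]), array([0.764])) 411 10
[[0.43, 704.0], [0.46, 708.0], [0.49, 707.0], [0.52, 703.0], [0.55, 704.0], [0.58, 711.0], [0.61, 698.0], [0.64, 663.0], [0.67, 572.0], [0.7, 432.0], [0.73, 350.0], [0.76, 348.0], [0.79, 391.0], [0.82, 432.0], [0.85, 499.0], [0.88, 596.0], [0.91, 677.0], [0.94, 711.0], [0.97, 713.0], [1.0, 714.0], [1.03, 713.0], [1.06, 708.0], [1.09, 709.0], [1.12, 713.0], [1.15, 713.0]]
dark centroid 0.7540998779426415 297.02475
ears bright:  -0.95 -0.64 n 32 mean -0.797
t 6.2833 shift m [ 0.1972 -0.0348 -0.0003] rv [-0.    -0.    -2.678]
[453.4 -71.4 256.7] [-3.141 -0.    -0.814] q [-0.32  0.41  1.9   0.    0.83  2.06] F [-0.1 -0.3 -0. ] 0.6
```

View pics/a2.png

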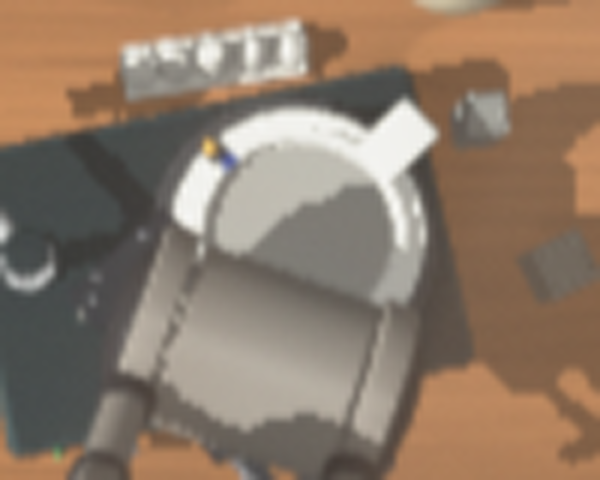

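The brass pin now shows fully inside the notch at (212,148) in the crop. Notch is at 0.757 to 0.774 and pin at 0.764, so they agree within about 1 mm. I'll back off, rise, and move over the well.

```bash

python3 -m pendant '[[[0,0.008,0],[0,0,0],0],[[0,0.015,0],[0,0,0],0],[[0,0.015,-0.015],[0,0,0],0],[[0,0.015,-0.04],[0,0,0],0],[[0,0.015,-0.06],[0,0,0],0],[[0,0.015,-0.06],[0,0,0],0]]'
python3 goto.py 541.4 -115.8 316 -0.814
```

```text
time: 6.78
tool_pos: [442.8, -82.4, 320.0]
tcp_rot: [-3.139, -0.006, -0.816]
contact_force: [1.4, -0.0, -0.0]
grip_width: 0.2
t 6.7833 shift m [ 0.0919 -0.049   0.0047] rv [-0.003 -0.006 -0.002]
[442.8 -82.4 320. ] [-3.139 -0.006 -0.816] q [-0.35  0.3   1.85 -0.    0.99  2.03] F [ 1.4 -0.  -0. ] 0.2
```

```bash

python3 -m pendant '[[[0.03,-0.016,0],[0,0,0],0],[[0.06,-0.033,0],[0,0,0],0],[[0.092,-0.049,0],[0,0,0],0],[[0.092,-0.049,0.01],[0,0,0],0],[[0.092,-0.049,0.025],[0,0,0],0],[[0.092,-0.049,0.04],[0,0,0],0],[[0.092,-0.049,0.045],[0,0,0],0],[[0.092,-0.049,0.045],[0,0,0],0]]'
python3 goto.py 541.4 -115.8 264 -0.814
```

```text
time: 7.45
tool_pos: [540.1, -115.1, 269.8]
tcp_rot: [3.14, 0.004, -0.816]
contact_force: [-0.2, -0.8, 0.3]
grip_width: 0.7
t 7.45 shift m [ 0.0014 -0.0005  0.0058] rv [ 0.002  0.004 -0.002]
[ 540.1 -115.1  269.8] [ 3.14   0.004 -0.816] q [-0.35  0.53  1.62  0.    0.99  2.04] F [-0.2 -0.8  0.3] 0.7
```

```bash

python3 -m pendant '[[[0,0,0.003],[0,0,0],0],[[0,0,0.006],[0,0,0],0],[[0,0,0.007],[0,0,0],0],[[0,0,0.008],[0,0,0],0],[[0,0,0.009],[0,0,0],0],[[0,0,0.009],[0,0,0],0]]'
python3 -m pendant '[[[0,0,0.001],[0,0,0],0],[[0,0,0.002],[0,0,0],0],[[0,0,0.003],[0,0,0],0],[[0,0,0.003],[0,0,0],0]]'
```

```text
time: 7.95
tool_pos: [541.1, -114.9, 263.4]
tcp_rot: [-3.141, -0.001, -0.816]
contact_force: [-2.0, 0.3, 2.6]
grip_width: 0.7
time: 8.28
tool_pos: [541.1, -114.9, 260.4]
tcp_rot: [-3.141, -0.001, -0.816]
contact_force: [-1.4, 0.2, 3.8]
grip_width: 0.5
```

```bash

python3 -m pendant '[[[0,0,0.001],[0,0,0],0],[[0,0,0.002],[0,0,0],0],[[0,0,0.003],[0,0,0],0],[[0,0,0.004],[0,0,0],0],[[0,0,0.004],[0,0,0],0]]'
python3 -m pendant '[[[0,0,0.0005],[0,0,0],0],[[0,0,0.001],[0,0,0],0],[[0,0,0.001],[0,0,0],0]]'
python3 -m pendant '[[[0,0,0.0005],[0,0,0],0],[[0,0,0.001],[0,0,0],0],[[0,0,0.001],[0,0,0],0]]'
```

```text
time: 8.7
tool_pos: [541.1, -114.9, 256.4]
tcp_rot: [-3.141, -0.001, -0.816]
contact_force: [-1.7, 0.4, 4.9]
grip_width: 0.2
time: 8.95
tool_pos: [541.1, -114.8, 256.1]
tcp_rot: [-3.141, -0.001, -0.816]
contact_force: [-3.2, 0.3, 9.6]
grip_width: 0.8
time: 9.2
tool_pos: [541.1, -114.8, 256.0]
tcp_rot: [-3.141, -0.002, -0.816]
contact_force: [-5.3, 1.3, 16.9]
grip_width: 0.2
```

The dish stopped hard at TCP z = 256.0, which is 8 mm below first contact, and the force rose to 17 N. Now I'll withdraw upward and look.

```bash

python3 -m pendant '[[[0,0,-0.005],[0,0,0],0],[[0,0,-0.015],[0,0,0],0],[[0,0,-0.045],[0,0,0],0],[[0,0,-0.08],[0,0,0],0],[[0,0,-0.115],[0,0,0],0],[[0,0,-0.15],[0,0,0],0],[[0,0,-0.15],[0,0,0],0]]'
python3 goto.py 400 130 406 -0.814
```

```text
time: 9.78
tool_pos: [542.0, -115.0, 411.6]
tcp_rot: [-3.135, -0.012, -0.816]
contact_force: [0.6, -0.3, 0.3]
grip_width: 0.5
t 9.7833 shift m [-0.2758 -0.0645  0.0027] rv [-0.006 -0.012 -0.002]
[ 542.  -115.   411.6] [-3.135 -0.012 -0.816] q [-0.35  0.39  1.44  0.    1.3   2.04] F [ 0.6 -0.3  0.3] 0.5
```

```bash

python3 -m pendant '[[[-0.03,-0.007,0],[0,0,0],0],[[-0.065,-0.015,0],[0,0,0],0],[[-0.1,-0.023,0],[0,0,0],0],[[-0.14,-0.032,0],[0,0,0],0],[[-0.175,-0.04,0],[0,0,0],0],[[-0.21,-0.05,0],[0,0,0],0],[[-0.245,-0.057,0],[0,0,0],0],[[-0.275,-0.064,0],[0,0,0],0],[[-0.275,-0.064,0],[0,0,0],0],[[-0.275,-0.064,0],[0,0,0],0]]'
python3 ang.py 0.4 1.15 a4
python3 - <<'E'
from h import *
c=snap('side'); a=cv2.resize(c['color'][175:285,245:385],None,fx=4,fy=4,interpolation=cv2.INTER_CUBIC)[:,:,::-1]
b=cv2.imread('pics/a4.png'); b=cv2.resize(b,(300,240)); a=cv2.resize(a,(490,385))
k=np.zeros((385,790,3),np.uint8); k[:,:490]=a; k[:240,490:]=b; cv2.imwrite('pics/end.png',k)
E
```

```text
time: 10.62
tool_pos: [398.6, 130.5, 404.2]
tcp_rot: [-3.141, -0.001, -0.813]
contact_force: [-0.7, -0.3, -0.4]
grip_width: 0.3
blue (array([58.6]), array([0.787])) 172
brass (array([74.6]), array([0.765])) 426 10
[[0.43, 703.0], [0.46, 708.0], [0.49, 707.0], [0.52, 703.0], [0.55, 706.0], [0.58, 714.0], [0.61, 707.0], [0.64, 695.0], [0.67, 653.0], [0.7, 534.0], [0.73, 409.0], [0.76, 363.0], [0.79, 380.0], [0.82, 398.0], [0.85, 430.0], [0.88, 517.0], [0.91, 629.0], [0.94, 696.0], [0.97, 711.0], [1.0, 714.0], [1.03, 714.0], [1.06, 708.0], [1.09, 709.0], [1.12, 714.0], [1.15, 716.0]]
dark centroid 0.779766709493177 270.16895
ears bright:  -0.95 2.5 n 64 mean 0.773
```

View pics/end.png

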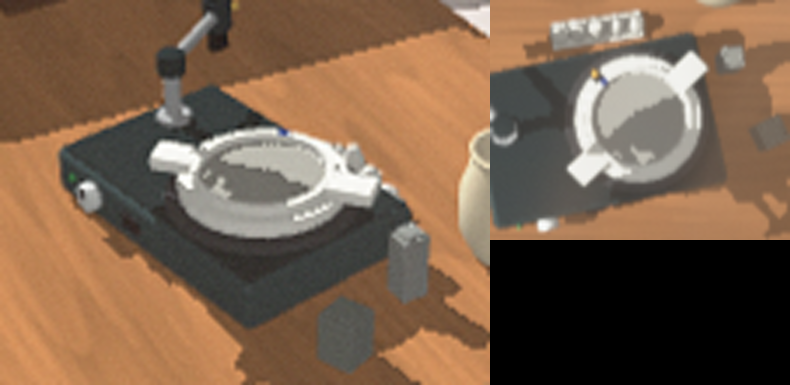

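The final side view shows the dish low and level on the turntable. The top inset shows the pin inside the notch at (597,75), the seals and brush rest where they stood, and the hand clear.

```bash
python3 -c "
from plant import close_job; print(close_job())"
```

```text
the job is handed in; nothing more can be done
None
```

The dish is home on its spindle with the notch around the drive pin, and I handed the job in at about 10.7 s; no verdict came back.

I pushed the left ear clockwise about 2.6 rad with the closed fingertips. With the notch over the pin, I pressed in the middle of the well and took the hand away.

**Press:** first contact was at about TCP z = 264 mm. The dish gave way at 4–5 N and stopped hard at 256.0 mm, about 8 mm of travel, with the force rising to 17 N. This is the only measure I have of the seating depth.

**Notch and pin:** in the last top view the dark gap of the notch was at 0.780 rad and the pin at 0.765 rad, roughly 1 mm apart at the rim. The blue mark read 0.787 rad and the ears 0.773 rad. Those readings still assumed the raised dish's height, so they are slightly off.

**Surroundings:** the wrist force was back to about zero with the hand well clear. In the last picture the seals and brush rest stood where they were. I did not measure the jar, paste pot, ink stick or paperweight again. No check failed.

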